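Empty the bolt tray through its tailgate

TASK

Empty the blue tipping tray, the one with the two rusty bolts in it, into its own catch pan: first swing its red end gate fully down while the tray is still level, then raise the tray at its handle end until both bolts slide out over the gate and lie in the pan, and let go. Do not lift the bolts out over the walls, and leave the yellow tray and its spark plugs as they are; the blue tray may stay raised or be lowered again.

Things in the scene. Friction and masses are not known exactly. Their poses are not given: they have to be found in the camera images.
- blue: Base of the station with the blue tray, fixed. Origin on the bench under the tray's tip axis; x is level, from the gate end to the handle end; y along the axis. Wooden plinth 345 x 124 x 54 mm, centred on the origin. An aluminium catch pan fills x = -168 to -2 mm, the tray x = 0 to 158 mm. The yellow station differs only in colour and load; either may stand on the left
- blue_pan (a point): Centre of the blue station's catch pan, on its inner floor, 56 mm above the bench, 85 mm before the tip axis; axes as blue. Inside 160 mm along x, 116 along y; side walls to 116 mm above the bench, front wall to 128
- blue_edge (a point): Middle of the top edge of the blue station's red end gate: plate 4 mm thick, 97 wide, its top edge 49 mm above the tray floor, with a 6 mm bead along it. Its hinge line is the tray floor's front edge (blue_floor)
- blue_gate (a joint): Gate angle against the tray, rad: 0 = upright, shut; 1.57 = swung down outwards (to the station's -x), in line with the tray floor; stop at 1.6. Stiff hinge (0.05 N m), stays where it is left; can be pushed over from inside with closed fingertips, along an arc
- blue_bar (a point): Middle of the bar handle over the blue tray's rear wall: level bar along the station's y; black grip 15 mm thick, 56 long, between uprights 88 mm apart. With the tray level it is at x = 156.5, z = 238 mm in blue, 45 mm clear above the wall. Grip it across, from above
- blue_tray (a joint): Tip angle of the blue tray, rad: 0 = level, grows as the handle end is lifted about the tip axis (along y, through blue_floor); stop at 0.96. Stiff hinge (0.75 N m, 8 to 12 N at the bar), stays where it is left. The bolts begin to slide at 0.4 to 0.7 rad
- rusty_bolt_1: Rust-brown hex bolt with a nut on it, 68 mm long, head 20 across, 22 high, lying along the blue tray (its own y axis is its length). Origin under its middle
- rusty_bolt_2: The second rusty bolt, the same, beside the first; both lie in the rear part of the tray, at least 40 mm behind the gate
- yellow_tray (a joint): Tip angle of the yellow tray (spark plugs), to stay 0
- yellow_gate (a joint): Gate angle of the yellow tray, to stay 0
- plug_1: Spark plug, 22 x 62 x 20 mm, lying in the yellow tray; bystander
- plug_2: The second spark plug in the yellow tray; bystander
- blue_floor (a point): Point of the blue tray on its tip axis: middle of the floor's front edge, 140 mm above the bench; tips with the tray; x along the tray floor to the handle end, z up from the floor. Tray inside 155 mm long, 100 wide; walls 45 high, 3 thick
Things that resemble listed ones, but are neither listed nor needed, are in the scene too. What is shaped like the rusty_bolt_1 but green is not meant. What is shaped like the rusty_bolt_2 but pink is not meant.

How it is judged:
By the outcome, as a careful person would: the job done as asked, in the order asked, and still so for the second after the job is handed in, with the robot touching nothing.
It also fails if it takes over 48 s, if anything falls off the work surface, if the arm or the gripper's body presses on something with over 40 N, if the wrist force passes 120 N, or if a joint passes its speed limit or range.

ROBOT

A 6-joint arm with a two-finger parallel gripper is mounted at the origin on a cart in front of the work surface, level with it; the furniture and walls round the work are solid. World frame = base frame: x ahead of the robot, y to its left, z up, the work surface at z = 0. Lengths are in mm, angles in rad, forces in N, time in s.
With the tool pointing down it reaches from about 350 to 975 mm from the base axis. Payload 7.1 kg.
Tool frame: the origin (TCP) lies midway between the tips of the shut fingers; the grasp point (between the pads) lies ctrl.grip_point_offset behind it (ctrl.grip_point_offset is the distance from the TCP to the grasp point, in mm); z points along the fingers, y is the line along which they close (so a half turn about z gives the same grasp; the last joint's range is limited). The gripper opens to 88 mm and grips with 3 to 60 N. Pads are 20 mm wide; open, the fingers measure 115 mm over their backs; the gripper's body (75 mm by 178 mm) begins 61 mm behind the grasp point.
Start: joints at [1.209, 0.423, 1.63, -0, 1.089, -0.019], TCP at [210.046, 588.63, 222.675] pointing down, gripper open.
Joint ranges: [-3, 3], [-0.9, 2.11], [0.09, 2.58], [-1.31, 4.45], [0.11, 2.69], [-2.54, 2.54]. Speed limits (rad/s): [2.39, 2.39, 3.01, 3.14, 3.14, 3.14].

INTERFACE

Orientations are given as a rotation vector (axis times angle).
In Python, from workcell import ctrl gives the robot as it stands.
- The arm moves only by the tool apply_moves, never from a script. Its argument "targets" is a list of rows, each an object of numbers: "tx", "ty", "tz": the shift along the world's x, y, z in m; "spin": the turn about the world's z in degrees. In form: [{"tx": .., "ty": .., "tz": .., "spin": ..}, ...]. A call has exactly 8 rows; each row is the pose to reach, as a shift and turn from the pose commanded when the call began; what a row does not reach only later rows make up. A row lasts 1/10 s, in which the tool goes at most 50 mm and 8.59 degrees, less where a joint would pass 70% of its speed; a pose out of reach is approached as far as the arm can. A call with a gripper value outside its range is refused whole. "gripper" is the closure, from -1 (fully open) to 1 (shut), set as the call begins (left out, the last holds). The fingers move at their own pace and stop on an object; the grip force is fixed at half the most. Time passes only in rows, so rows that repeat a pose let the fingers close, or fill a call up. It gives the time, the measured TCP pose, the force, the opening and the grip force at its end, in the units of the state.
- ctrl.get_obs(): the state, without advancing time (a new reading comes with each control period).
- ctrl.get_image(name): name is "scene" or "top"; returns the picture (384x512x3 uint8, red, green, blue); there is no depth.
- ctrl.get_calibration(name): a dict with "fov_y" (degrees; the focal length in pixels is half the picture's height over the tangent of half this angle, whatever the lens; pixels are square), "cx", "cy" (the principal point, pixels), "rvec" (rotation vector, rad) and "tvec" (3), from world to camera coordinates, as OpenCV has them. Camera axes: x right, y down, z forward; pixel columns grow to the right and rows downward; lengths in mm; the calibration is good to about 2 mm. A picture is of the moment at which its call begins. get_calibration takes no time and is no camera call.
- ctrl.close_job(): hands the job in; it is judged then, once.
Trained networks look in the newest picture that a camera, given by its name, has taken for a name from the list of things; names that differ only in an ending like _2 or _b are one class to them, and where a whole thing is asked for, a point or a joint stands for the part that bears it (a point fixed in the world has none). Each returns a list of dicts, best first, with "score" (0 to 1); they miss things now and then, are a little off and sometimes report something else, mostly with a low value. They report only what shows in the picture. A call takes as long as a camera call. They do not tell look-alikes from the thing itself.
- ctrl.outline_of(name, camera): "pixels" (384x512 bool, what is visible of it) and "box" ([left, top, right, bottom] in pixels, round what is visible of it).
- ctrl.pinpoint(name, camera): "uv" ([column, row] in pixels: a listed point, or the origin of a listed thing).
The state is a dict: "t": time; "qpos": joint angles; "qvel": joint speeds; "joint_torque": joint torques, N m; "ee_pos": TCP position; "orientation": TCP orientation; "ft_force": force on the tool from outside, world axes, zero at the start; "moment": the same for the moment, N m; "width": finger opening in mm; "grasp_force": force on a finger pad.
Only numpy, scipy, OpenCV 4.12 (cv2) and the standard library are available. Lean on these libraries where they do the work, as an engineer would, in place of code of your own. Each camera call takes 0.05 s, during which the arm holds its last target. There are 200 camera calls.

## Working session

There is one attempt and no reset: what is moved stays moved. The work goes in short steps, Python scripts to look and compute and a tool call to move; the robot and the scene stay as the last step left them, time stands still between calls to the robot, and variables do not carry over. Pictures are saved under pics/ and viewed, at most 10 in all, crops included, and the job is handed in when it is done.

Besides the shell and the picture viewer there is one more tool, called after "Call:" as name(argument=value, ...) on one line, values as JSON. apply_moves: Moves the arm, as the interface text tells. Its arguments: {"type":"object","properties":{"targets":{"type":"array"},"gripper":{"type":"number"}},"required":["targets"]}

```bash
mkdir -p pics; cat > h.py <<'E'
import numpy as np, cv2
from workcell import ctrl
def cam(n):
    c=ctrl.get_calibration(n); f=192/np.tan(np.radians(c['fov_y'])/2)
    K=np.array([[f,0,c['cx']],[0,f,c['cy']],[0,0,1]]); R=cv2.Rodrigues(np.array(c['rvec'],float))[0]
    return K,R,np.array(c['tvec'],float).ravel()
def proj(n,X):
    K,R,t=cam(n); p=(np.atleast_2d(X)@R.T+t)@K.T; return p[:,:2]/p[:,2:]
def ray(n,uv):
    K,R,t=cam(n); d=R.T@np.linalg.inv(K)@np.array([*uv,1.]); return -R.T@t,d/np.linalg.norm(d)
def tri(u1,u2,n1='scene',n2='top'):
    a,d=ray(n1,u1); b,e=ray(n2,u2)
    s=np.linalg.lstsq(np.stack([d,-e],1),b-a,rcond=None)[0]
    p,q=a+s[0]*d,b+s[1]*e; return (p+q)/2,np.linalg.norm(p-q)
def atz(n,uv,z):
    a,d=ray(n,uv); return a+d*(z-a[2])/d[2]
E
python3 - <<'E'
from h import *
np.set_printoptions(precision=1,suppress=True)
ims=[]
for n in('scene','top'):
    im=ctrl.get_image(n); cv2.imwrite(f'pics/{n}0.png',im[...,::-1])
    print(n,cam(n)[0][0,0],-cam(n)[1].T@cam(n)[2])
P={}
for k in['blue_bar','blue_edge','blue_floor','blue_pan','blue','rusty_bolt_1']:
    for n in('scene','top'):
        r=ctrl.pinpoint(k,n); P[k,n]=r; print(k,n,[(np.round(x['uv'],1).tolist(),round(x['score'],2)) for x in r[:4]])
    if P[k,'scene'] and P[k,'top']: print('  ',tri(P[k,'scene'][0]['uv'],P[k,'top'][0]['uv']))
o=ctrl.get_obs();print(o['t'],o['ee_pos'],o['orientation'],o['ft_force'],o['width'],ctrl.grip_point_offset)
E
```

```text
scene 361.34697142368617 [   3.8 -221.1  975.9]
top 431.1415705016036 [ 194.5  241.1 1656.5]
blue_bar scene [([301.1, 156.9], 0.92)]
blue_bar top [([266.5, 155.2], 0.72)]
   (array([641.8, 125.9, 256.5]), np.float64(11.976257746298858))
blue_edge scene [([270.8, 210.5], 0.55), ([269.7, 245.7], 0.55)]
blue_edge top [([278.1, 198.2], 0.56)]
   (array([496.2, 109.3, 179.4]), np.float64(9.265683316732336))
blue_floor scene [([276.2, 222.1], 0.77)]
blue_floor top [([277.8, 205.1], 0.68)]
   (array([492. , 101.1, 128.9]), np.float64(16.972083276044938))
blue_pan scene [([258.3, 261.6], 0.98), ([299.1, 156.4], 0.68)]
blue_pan top [([283.0, 227.9], 0.71)]
   (array([412.8,  92.4,  29.9]), np.float64(3.0945088937655973))
blue scene [([270.2, 247.2], 0.77)]
blue top [([273.3, 210.7], 0.63), ([282.3, 226.0], 0.62), ([278.7, 203.5], 0.26)]
   (array([496. , 113. , -22.9]), np.float64(4.24084874983489))
rusty_bolt_1 scene [([281.6, 188.8], 0.63), ([166.7, 165.8], 0.61), ([294.6, 196.0], 0.52), ([223.9, 228.1], 0.49)]
rusty_bolt_1 top [([242.4, 226.5], 0.62), ([262.8, 179.8], 0.49), ([147.6, 216.2], 0.47), ([279.0, 174.1], 0.39)]
   (array([465.3, 171.9, 243.9]), np.float64(182.39037801143766))
0.7 [210.  588.6 222.7] [-0.5 -3.1 -0. ] [-0.4 -0.5 -0.7] 87.94763667103064 18.700000000000003
```

View pics/scene0.png

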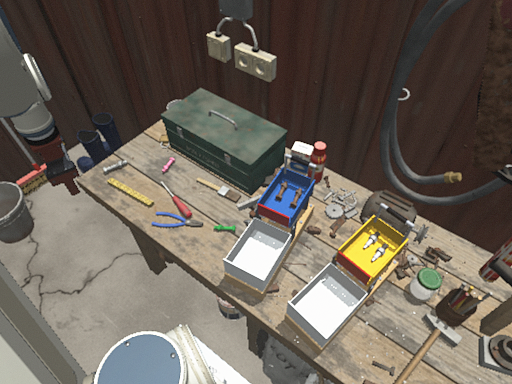

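View pics/top0.png

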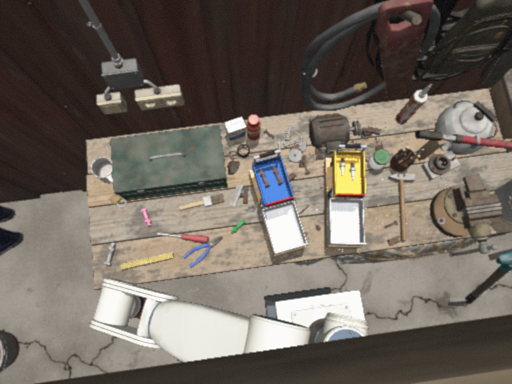

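The scene view shows the blue tray at about (287,195), with bolts at (281,189) and (294,196), and its pan at (258,258). In the top view the tray is at (272,180) and the pan at (284,230).

- **Could be mistaken for the target:** the yellow tray at (372,248), the green bolt at (224,228) and the pink bolt at (168,163).
- **My choice:** the blue tray with the rust-brown bolts.

Next I fit the station pose and check it in one close crop.

```bash
cat >> h.py <<'E'
from scipy.optimize import least_squares
def stw(p,X):
    X=np.atleast_2d(np.array(X,float)); c,s=np.cos(p[2]),np.sin(p[2])
    return np.c_[p[0]+c*X[:,0]-s*X[:,1],p[1]+s*X[:,0]+c*X[:,1],X[:,2]]
def wire(tip=0,gate=0):
    L=[]
    def loop(a): 
        for i in range(len(a)): L.append((a[i],a[(i+1)%len(a)]))
    loop([(x,y,128 if x<-100 else 116) for x,y in((-168,-60),(-168,60),(-2,60),(-2,-60))])
    loop([(x,y,0) for x,y in((-172,-62),(-172,62),(172,62),(172,-62))])
    def T(x,y,z): c,s=np.cos(tip),np.sin(tip); return (c*x-s*z,y,140+s*x+c*z)
    loop([T(x,y,45) for x,y in((0,-53),(0,53),(158,53),(158,-53))])
    h=[(0,0),(-49*np.sin(gate),49*np.cos(gate))]
    loop([T(*q) for q in((h[0][0],-48,h[0][1]),(h[1][0],-48,h[1][1]),(h[1][0],48,h[1][1]),(h[0][0],48,h[0][1]))])
    L.append((T(156.5,-44,98),T(156.5,44,98)))
    for y in(-44,44): L.append((T(156.5,y,45),T(156.5,y,98)))
    return L
def overlay(n,im,p,box,k,tip=0,gate=0,draw=True):
    x0,y0,x1,y1=box; c=cv2.resize(im[y0:y1,x0:x1,::-1],None,fx=k,fy=k,interpolation=cv2.INTER_CUBIC)
    if draw:
        for a,b in wire(tip,gate):
            q=(proj(n,stw(p,[a,b]))-[x0,y0]+.5)*k
            cv2.line(c,*[tuple(int(v) for v in r) for r in q],(0,255,0),1)
    return c
E
python3 - <<'E'
from h import *
np.set_printoptions(precision=2,suppress=True)
Q={'scene':[((156.5,0,238),(301.1,156.9)),((-2,0,189),(270.8,210.5)),((0,0,140),(276.2,222.1)),((-85,0,56),(258.3,261.6)),((0,0,0),(270.2,247.2))],
'top':[((156.5,0,238),(266.5,155.2)),((-2,0,189),(278.1,198.2)),((0,0,140),(277.8,205.1)),((-85,0,56),(283,227.9)),((0,0,0),(273.3,210.7))]}
f=lambda p:np.concatenate([(proj(n,stw(p,[a for a,_ in Q[n]]))-[b for _,b in Q[n]]).ravel() for n in Q])
r=least_squares(f,[490,100,.15],loss='soft_l1',x_scale=[10,10,.1])
print(r.x,f(r.x).reshape(2,-1,2)); np.save('p.npy',r.x)
a=overlay('scene',ctrl.get_image('scene'),r.x,(215,140,325,295),3.6)
b=overlay('top',ctrl.get_image('top'),r.x,(235,140,320,265),4.5)
h=min(a.shape[0],b.shape[0]); cv2.imwrite('pics/c1.png',np.hstack([a[:h],b[:h]]))
E
```

```text
[490.17 105.08   0.15] [[[-2.77  4.17]
  [ 1.3   0.04]
  [-4.26 -1.69]
  [-0.92 -2.97]
  [ 0.47 -0.97]]

 [[ 0.   -0.51]
  [ 1.12  2.62]
  [ 0.41 -1.98]
  [ 0.58  1.11]
  [ 2.77 -0.37]]]
```

View pics/c1.png

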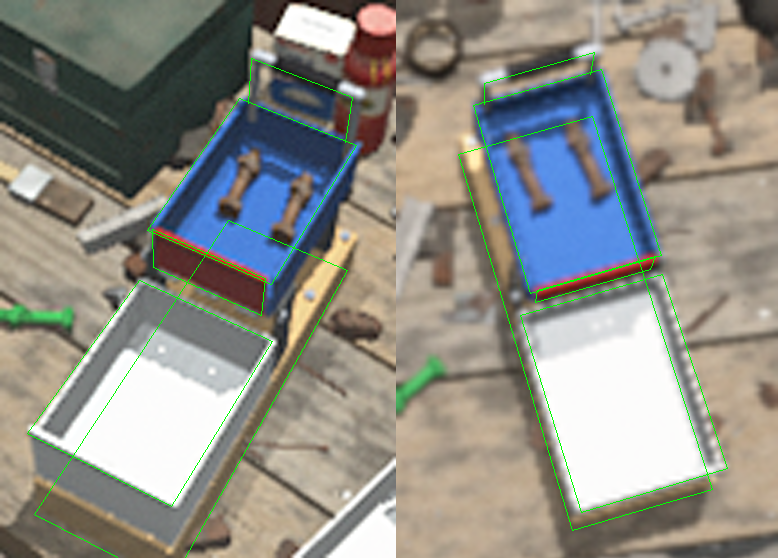

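The overlay matches in both views: rust-brown bolts in the blue tray, gate bead at (595,278), and the bar about 1 px from the model. I now work out the move numbers.

```bash
python3 - <<'E'
from h import *
np.set_printoptions(precision=1,suppress=True)
p=np.load('p.npy'); o=ctrl.get_obs(); print(p,np.degrees(p[2]),o['t'])
R=cv2.Rodrigues(np.array(o['orientation']))[0]; print('tool y yaw',np.degrees(np.arctan2(R[1,1],R[0,1])))
e=np.array(o['ee_pos']); A=stw(p,[(30,0,300)])[0]; print('over tray',A,A-e)
print('bar',stw(p,[(156.5,0,238)]))
c=stw((0,0,p[2]),[(1,0,0)]);print(c)
B=stw(p,[(30,0,165)])[0]
for g in np.linspace(0,1.6,9):
    r=36; T=stw(p,[(-r*np.sin(g)+13.5+1,0,140+r*np.cos(g)+(1*np.sin(g)))])[0]; print(round(g,2),T-B)
E
```

```text
[490.2 105.1   0.1] 8.583513674793798 0.8
tool y yaw 70.35924684469619
over tray [519.8 109.6 300. ] [ 309.8 -479.1   77.3]
bar [[644.9 128.4 238. ]]
[[1.  0.1 0. ]]
0.0 [-15.3  -2.3  11. ]
0.2 [-22.4  -3.4  10.5]
0.4 [-29.2  -4.4   8.5]
0.6 [-35.4  -5.3   5.3]
0.8 [-40.9  -6.2   0.8]
1.0 [-45.3  -6.8  -4.7]
1.2 [-48.5  -7.3 -11. ]
1.4 [-50.4  -7.6 -17.9]
1.6 [-50.9  -7.7 -25.1]
```

Call:
apply_moves(targets=[{"tx": 0.0, "ty": 0.0, "tz": 0.04, "spin": -8}, {"tx": 0.02, "ty": -0.03, "tz": 0.07, "spin": -16}, {"tx": 0.04, "ty": -0.07, "tz": 0.08, "spin": -24}, {"tx": 0.06, "ty": -0.11, "tz": 0.08, "spin": -32}, {"tx": 0.08, "ty": -0.15, "tz": 0.08, "spin": -40}, {"tx": 0.1, "ty": -0.19, "tz": 0.08, "spin": -48}, {"tx": 0.125, "ty": -0.23, "tz": 0.08, "spin": -56}, {"tx": 0.15, "ty": -0.265, "tz": 0.08, "spin": -62}], gripper=1)

```text
t: 1.6
ee_pos: [360.5, 321.8, 303.0]
orientation: [2.06, 2.372, 0.001]
ft_force: [0.7, 0.6, 1.3]
width: 27.4
grasp_force: 0.0
```

Call:
apply_moves(targets=[{"tx": 0.025, "ty": -0.035, "tz": 0}, {"tx": 0.05, "ty": -0.07, "tz": 0}, {"tx": 0.075, "ty": -0.105, "tz": 0}, {"tx": 0.1, "ty": -0.14, "tz": 0}, {"tx": 0.125, "ty": -0.17, "tz": 0}, {"tx": 0.145, "ty": -0.2, "tz": 0}, {"tx": 0.16, "ty": -0.214, "tz": -0.02}, {"tx": 0.16, "ty": -0.214, "tz": -0.06}])

```text
validation failed for argument at $.ta...
```

Call:
apply_moves(targets=[{"tx": 0.025, "ty": -0.035, "tz": 0, "spin": 0}, {"tx": 0.05, "ty": -0.07, "tz": 0, "spin": 0}, {"tx": 0.075, "ty": -0.105, "tz": 0, "spin": 0}, {"tx": 0.1, "ty": -0.14, "tz": 0, "spin": 0}, {"tx": 0.125, "ty": -0.17, "tz": 0, "spin": 0}, {"tx": 0.145, "ty": -0.2, "tz": 0, "spin": 0}, {"tx": 0.16, "ty": -0.214, "tz": -0.02, "spin": 0}, {"tx": 0.16, "ty": -0.214, "tz": -0.06, "spin": 0}])

```text
t: 2.4
ee_pos: [524.2, 108.1, 244.9]
orientation: [2.054, 2.37, 0.01]
ft_force: [0.9, 1.1, 1.0]
width: 0.3
grasp_force: 0.0
```

```bash
python3 - <<'E'
from h import *
p=np.load('p.npy'); o=ctrl.get_obs(); e=o['ee_pos']
R=cv2.Rodrigues(np.array(o['orientation']))[0]; print(o['t'],e,o['width'],'yaw',np.degrees(np.arctan2(R[1,1],R[0,1])))
print('tcp px',proj('scene',[e]),proj('top',[e]))
a=overlay('scene',ctrl.get_image('scene'),p,(215,110,325,265),3.6)
b=overlay('top',ctrl.get_image('top'),p,(235,140,320,265),4.5)
h=min(a.shape[0],b.shape[0]); cv2.imwrite('pics/c2.png',np.hstack([a[:h],b[:h]]))
E
```

```text
2.4 [524.23715943 108.05345538 244.87970499] 0.30707852642901645 yaw 8.188503212281557
tcp px [[279.74797676 188.61504419]] [[277.68445518 187.15911911]]
```

View pics/c2.png

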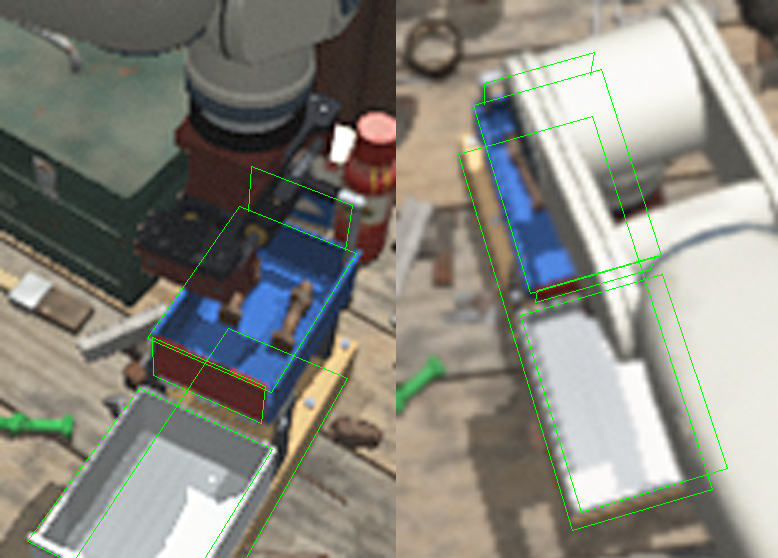

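Call:
apply_moves(targets=[{"tx": 0, "ty": 0, "tz": -0.03, "spin": 0}, {"tx": 0, "ty": 0, "tz": -0.06, "spin": 0}, {"tx": 0, "ty": 0, "tz": -0.07, "spin": 0}, {"tx": 0, "ty": 0, "tz": -0.07, "spin": 0}, {"tx": -0.005, "ty": -0.001, "tz": -0.068, "spin": 0}, {"tx": -0.01, "ty": -0.0015, "tz": -0.067, "spin": 0}, {"tx": -0.015, "ty": -0.002, "tz": -0.067, "spin": 0}, {"tx": -0.02, "ty": -0.003, "tz": -0.067, "spin": 0}])

```text
t: 3.3
ee_pos: [500.1, 106.7, 176.7]
orientation: [2.053, 2.377, 0.003]
ft_force: [0.8, 0.6, 0.3]
width: 0.1
grasp_force: 0.6
```

Call:
apply_moves(targets=[{"tx": -0.005, "ty": -0.001, "tz": -0.001, "spin": 0}, {"tx": -0.01, "ty": -0.0015, "tz": -0.0022, "spin": 0}, {"tx": -0.016, "ty": -0.0025, "tz": -0.0055, "spin": 0}, {"tx": -0.022, "ty": -0.0033, "tz": -0.01, "spin": 0}, {"tx": -0.0265, "ty": -0.004, "tz": -0.0155, "spin": 0}, {"tx": -0.0295, "ty": -0.0045, "tz": -0.022, "spin": 0}, {"tx": -0.031, "ty": -0.0047, "tz": -0.028, "spin": 0}, {"tx": -0.031, "ty": -0.0047, "tz": -0.033, "spin": 0}])

```text
t: 4.1
ee_pos: [468.3, 101.8, 141.8]
orientation: [-2.053, -2.377, 0.002]
ft_force: [-0.7, -0.1, 1.2]
width: 0.6
grasp_force: 0.7
```

Call:
apply_moves(targets=[{"tx": -0.002, "ty": 0, "tz": -0.001, "spin": 0}, {"tx": -0.003, "ty": 0, "tz": -0.002, "spin": 0}, {"tx": -0.004, "ty": -0.001, "tz": -0.003, "spin": 0}, {"tx": -0.004, "ty": -0.001, "tz": -0.004, "spin": 0}, {"tx": -0.004, "ty": -0.001, "tz": -0.005, "spin": 0}, {"tx": -0.004, "ty": -0.001, "tz": -0.005, "spin": 0}, {"tx": -0.004, "ty": -0.001, "tz": -0.005, "spin": 0}, {"tx": -0.004, "ty": -0.001, "tz": -0.005, "spin": 0}])

```text
t: 4.9
ee_pos: [465.5, 101.0, 139.1]
orientation: [2.053, 2.377, 0.001]
ft_force: [-4.7, -0.8, 16.8]
width: 0.9
grasp_force: 8.1
```

Call:
apply_moves(targets=[{"tx": 0, "ty": 0, "tz": 0.03, "spin": 0}, {"tx": 0, "ty": 0, "tz": 0.075, "spin": 0}, {"tx": 0, "ty": 0, "tz": 0.12, "spin": 0}, {"tx": 0, "ty": 0, "tz": 0.165, "spin": 0}, {"tx": 0, "ty": 0.0, "tz": 0.165, "spin": 0}, {"tx": -0.03, "ty": 0.03, "tz": 0.165, "spin": 0}, {"tx": -0.06, "ty": 0.06, "tz": 0.165, "spin": 0}, {"tx": -0.06, "ty": 0.06, "tz": 0.165, "spin": 0}])

```text
t: 5.7
ee_pos: [401.6, 162.5, 301.6]
orientation: [-2.049, -2.379, 0.003]
ft_force: [-0.1, 0.1, -0.4]
width: 0.7
grasp_force: 0.0
```

```bash
python3 - <<'E'
from h import *
p=np.load('p.npy'); o=ctrl.get_obs(); print(o['t'],o['ee_pos'],o['ft_force'])
a=overlay('scene',ctrl.get_image('scene'),p,(215,130,335,285),3.6,0,1.6)
b=overlay('top',ctrl.get_image('top'),p,(235,130,320,255),4.4,0,1.6,False)
for n in('scene','top'): print(n,[(np.round(x['uv'],1).tolist(),round(x['score'],2)) for x in ctrl.pinpoint('blue_bar',n)],proj(n,stw(p,[156.5,0,238])))
print('edge',ctrl.pinpoint('blue_edge','scene')[:2],proj('scene',stw(p,[-49,0,140])))
h=min(a.shape[0],b.shape[0]); cv2.imwrite('pics/c3.png',np.hstack([a[:h],b[:h]]))
E
```

```text
5.7 [401.63338375 162.50602589 301.64639202] [-0.1303233   0.07057339 -0.3965436 ]
scene [([298.8, 158.8], 0.73)] [[298.32573624 161.07001451]]
top [([269.1, 153.9], 0.66)] [[266.50343056 154.69411213]]
edge [{'uv': [264.2, 231.5], 'score': 0.74}] [[263.66124704 233.28491174]]
```

View pics/c3.png

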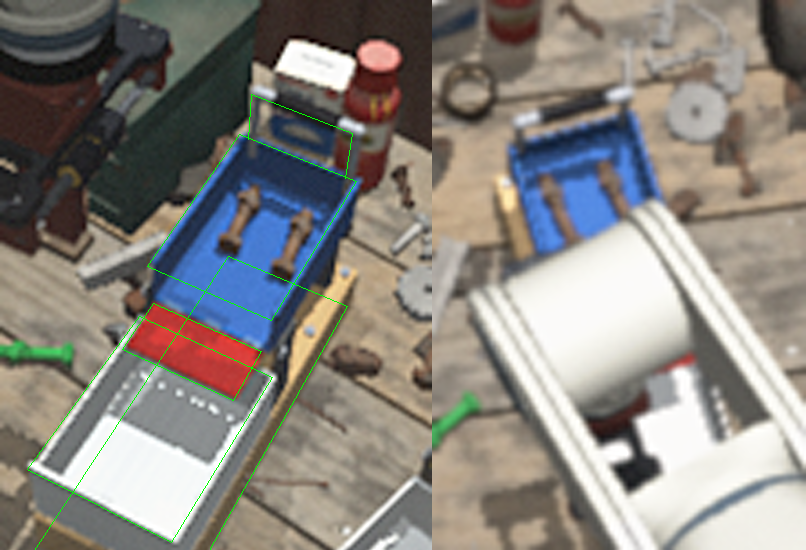

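```bash
python3 - <<'E'
from h import *
np.set_printoptions(precision=1,suppress=True)
p=np.load('p.npy')
for s,t in(((300.6,159.7),(267,154.1)),((298.8,158.8),(269.1,153.9)),((300.3,158.5),(267.5,154.5))):print(tri(np.array(s)-.5*0,t),atz('scene',s,238),atz('top',t,238))
c,s=np.cos(p[2]),np.sin(p[2]); r=np.hypot(156.5,98);a0=np.arctan2(98,156.5)
for k in np.linspace(0,.9,10):
    d=r*(np.cos(a0+k)-np.cos(a0)); print(round(k,2),np.array([d*c,d*s,r*(np.sin(a0+k)-np.sin(a0))]))
E
```

```text
(array([647. , 125.2, 243. ]), np.float64(4.573060746500801)) [653.4 126.3 238. ] [646.8 126.4 238. ]
(array([638.9, 122.3, 256.6]), np.float64(4.329913986634656)) [653.3 132.4 238. ] [646.5 119.2 238. ]
(array([642.6, 124.4, 251.8]), np.float64(4.742207881648455)) [656.9 129.6 238. ] [645.1 124.9 238. ]
0.0 [0. 0. 0.]
0.1 [-10.4  -1.6  15.1]
0.2 [-22.3  -3.4  29.1]
0.3 [-35.5  -5.4  41.9]
0.4 [-50.   -7.5  53.2]
0.5 [-65.4  -9.9  63. ]
0.6 [-81.7 -12.3  71.2]
0.7 [-98.8 -14.9  77.8]
0.8 [-116.4  -17.6   82.5]
0.9 [-134.5  -20.3   85.5]
```

Call:
apply_moves(targets=[{"tx": 0.035, "ty": -0.005, "tz": 0, "spin": 0}, {"tx": 0.075, "ty": -0.01, "tz": 0, "spin": 0}, {"tx": 0.12, "ty": -0.017, "tz": 0, "spin": 0}, {"tx": 0.16, "ty": -0.023, "tz": 0, "spin": 0}, {"tx": 0.2, "ty": -0.029, "tz": 0, "spin": 0}, {"tx": 0.23, "ty": -0.033, "tz": 0, "spin": 0}, {"tx": 0.242, "ty": -0.034, "tz": 0, "spin": 0}, {"tx": 0.242, "ty": -0.034, "tz": 0, "spin": 0}], gripper=-1)

```text
t: 6.75
ee_pos: [648.0, 125.8, 301.4]
orientation: [-2.055, -2.375, 0.002]
ft_force: [-0.7, -0.1, 0.1]
width: 60.9
grasp_force: 0.0
```

Call:
apply_moves(targets=[{"tx": 0, "ty": 0, "tz": -0.02, "spin": 0}, {"tx": 0, "ty": 0, "tz": -0.04, "spin": 0}, {"tx": 0, "ty": 0, "tz": -0.055, "spin": 0}, {"tx": 0, "ty": 0, "tz": -0.065, "spin": 0}, {"tx": 0, "ty": 0, "tz": -0.075, "spin": 0}, {"tx": 0, "ty": 0, "tz": -0.083, "spin": 0}, {"tx": 0, "ty": 0, "tz": -0.083, "spin": 0}, {"tx": 0, "ty": 0, "tz": -0.083, "spin": 0}], gripper=-1)

```text
t: 7.55
ee_pos: [647.3, 127.0, 219.9]
orientation: [2.053, 2.377, 0.0]
ft_force: [-0.3, 0.3, 0.9]
width: 87.5
grasp_force: 0.0
```

Call:
apply_moves(targets=[{"tx": 0, "ty": 0, "tz": 0, "spin": 0}, {"tx": 0, "ty": 0, "tz": 0, "spin": 0}, {"tx": 0, "ty": 0, "tz": 0, "spin": 0}, {"tx": 0, "ty": 0, "tz": 0, "spin": 0}, {"tx": 0, "ty": 0, "tz": 0, "spin": 0}, {"tx": 0, "ty": 0, "tz": 0, "spin": 0}, {"tx": 0, "ty": 0, "tz": 0, "spin": 0}, {"tx": 0, "ty": 0, "tz": 0, "spin": 0}], gripper=1)

```text
t: 8.35
ee_pos: [647.0, 126.9, 219.7]
orientation: [-2.054, -2.377, -0.0]
ft_force: [-0.4, 0.6, -0.7]
width: 27.0
grasp_force: 0.0
```

Call:
apply_moves(targets=[{"tx": 0, "ty": 0, "tz": 0, "spin": 0}, {"tx": 0, "ty": 0, "tz": 0, "spin": 0}, {"tx": 0, "ty": 0, "tz": 0, "spin": 0}, {"tx": 0, "ty": 0, "tz": 0, "spin": 0}, {"tx": 0, "ty": 0, "tz": 0, "spin": 0}, {"tx": 0, "ty": 0, "tz": 0, "spin": 0}, {"tx": 0, "ty": 0, "tz": 0, "spin": 0}, {"tx": 0, "ty": 0, "tz": 0, "spin": 0}])

```text
t: 9.15
ee_pos: [648.1, 127.1, 219.9]
orientation: [2.053, 2.376, 0.003]
ft_force: [5.7, 0.9, -2.5]
width: 14.6
grasp_force: 30.0
```

Call:
apply_moves(targets=[{"tx": -0.002, "ty": -0.0003, "tz": 0.004, "spin": 0}, {"tx": -0.005, "ty": -0.0008, "tz": 0.0085, "spin": 0}, {"tx": -0.0104, "ty": -0.0016, "tz": 0.0151, "spin": 0}, {"tx": -0.016, "ty": -0.0025, "tz": 0.022, "spin": 0}, {"tx": -0.0223, "ty": -0.0034, "tz": 0.0291, "spin": 0}, {"tx": -0.0285, "ty": -0.0044, "tz": 0.0355, "spin": 0}, {"tx": -0.0355, "ty": -0.0054, "tz": 0.0419, "spin": 0}, {"tx": -0.0355, "ty": -0.0054, "tz": 0.0419, "spin": 0}])

```text
t: 9.95
ee_pos: [612.7, 122.1, 263.4]
orientation: [2.052, 2.376, 0.006]
ft_force: [3.6, 3.4, 5.2]
width: 13.9
grasp_force: 30.0
```

Call:
apply_moves(targets=[{"tx": -0.0072, "ty": -0.001, "tz": 0.0058, "spin": 0}, {"tx": -0.0145, "ty": -0.0021, "tz": 0.0113, "spin": 0}, {"tx": -0.022, "ty": -0.0033, "tz": 0.0164, "spin": 0}, {"tx": -0.0299, "ty": -0.0045, "tz": 0.0211, "spin": 0}, {"tx": -0.0379, "ty": -0.0057, "tz": 0.0254, "spin": 0}, {"tx": -0.0462, "ty": -0.0069, "tz": 0.0293, "spin": 0}, {"tx": -0.0462, "ty": -0.0069, "tz": 0.0293, "spin": 0}, {"tx": -0.0462, "ty": -0.0069, "tz": 0.0293, "spin": 0}])

```text
t: 10.75
ee_pos: [568.0, 115.8, 294.2]
orientation: [2.051, 2.374, 0.011]
ft_force: [3.3, 3.4, 12.6]
width: 14.2
grasp_force: 30.0
```

Call:
apply_moves(targets=[{"tx": -0.0085, "ty": -0.0013, "tz": 0.0035, "spin": 0}, {"tx": -0.0171, "ty": -0.0026, "tz": 0.0066, "spin": 0}, {"tx": -0.0259, "ty": -0.0039, "tz": 0.0091, "spin": 0}, {"tx": -0.0347, "ty": -0.0053, "tz": 0.0113, "spin": 0}, {"tx": -0.0437, "ty": -0.0066, "tz": 0.013, "spin": 0}, {"tx": -0.0528, "ty": -0.008, "tz": 0.0143, "spin": 0}, {"tx": -0.0528, "ty": -0.008, "tz": 0.0143, "spin": 0}, {"tx": -0.0528, "ty": -0.008, "tz": 0.0143, "spin": 0}])

```text
t: 11.55
ee_pos: [514.3, 108.1, 308.3]
orientation: [2.052, 2.376, 0.01]
ft_force: [-0.2, 6.1, 15.3]
width: 14.1
grasp_force: 30.0
```

```bash
python3 - <<'E'
from h import *
p=np.load('p.npy'); o=ctrl.get_obs(); print(o['t'],o['ee_pos'],o['ft_force'],o['width'])
a=overlay('scene',ctrl.get_image('scene'),p,(215,130,345,290),3.6,.9,1.6,False)
cv2.imwrite('pics/c4.png',a)
E
```

```text
11.55 [514.26220773 108.14872088 308.25938305] [-0.22591075  6.05900385 15.29718174] 14.1438691861032
```

View pics/c4.png

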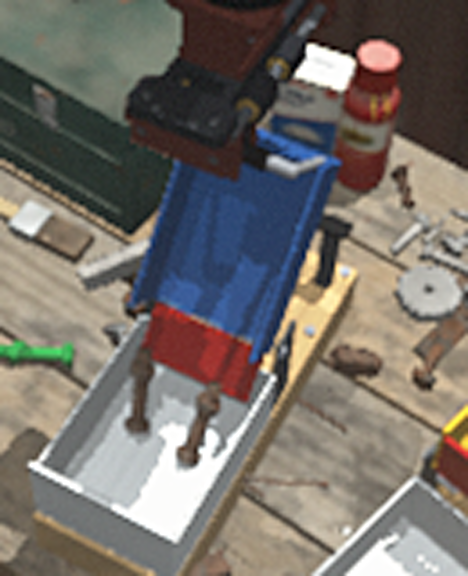

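The bolts have slid over the gate into the pan, at crop (140,400) and (197,430). Their tails may still lean on the gate, so I hold and look again.

Call:
apply_moves(targets=[{"tx": 0, "ty": 0, "tz": 0, "spin": 0}, {"tx": 0, "ty": 0, "tz": 0, "spin": 0}, {"tx": 0, "ty": 0, "tz": 0, "spin": 0}, {"tx": 0, "ty": 0, "tz": 0, "spin": 0}, {"tx": 0, "ty": 0, "tz": 0, "spin": 0}, {"tx": 0, "ty": 0, "tz": 0, "spin": 0}, {"tx": 0, "ty": 0, "tz": 0, "spin": 0}, {"tx": 0, "ty": 0, "tz": 0, "spin": 0}])

```text
t: 12.4
ee_pos: [514.2, 108.1, 308.2]
orientation: [2.052, 2.376, 0.009]
ft_force: [-0.8, 5.4, 15.8]
width: 13.8
grasp_force: 30.0
```

```bash
python3 - <<'E'
from h import *
p=np.load('p.npy')
a=overlay('scene',ctrl.get_image('scene'),p,(215,190,305,290),5,.9,1.6,False)
cv2.imwrite('pics/c5.png',a)
E
```

```text
(no output)
```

View pics/c5.png

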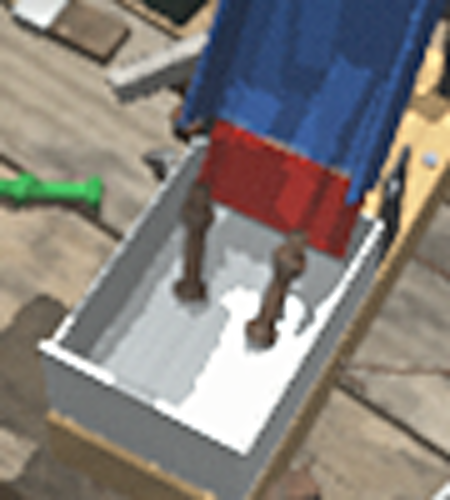

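Both bolts lean on the gate, with upper ends at crop (200,190) and (292,245). Lowering the tray should lift the gate edge off them so they drop flat.

Call:
apply_moves(targets=[{"tx": 0.009, "ty": 0.0014, "tz": -0.0013, "spin": 0}, {"tx": 0.018, "ty": 0.0027, "tz": -0.003, "spin": 0}, {"tx": 0.0269, "ty": 0.004, "tz": -0.0052, "spin": 0}, {"tx": 0.0357, "ty": 0.0054, "tz": -0.0077, "spin": 0}, {"tx": 0.0443, "ty": 0.0067, "tz": -0.0108, "spin": 0}, {"tx": 0.0528, "ty": 0.008, "tz": -0.0143, "spin": 0}, {"tx": 0.0528, "ty": 0.008, "tz": -0.0143, "spin": 0}, {"tx": 0.0528, "ty": 0.008, "tz": -0.0143, "spin": 0}])

```text
t: 13.25
ee_pos: [567.0, 115.5, 292.0]
orientation: [2.053, 2.376, 0.006]
ft_force: [6.8, 3.7, 3.4]
width: 14.2
grasp_force: 30.0
```

Call:
apply_moves(targets=[{"tx": 0.0083, "ty": 0.0012, "tz": -0.0039, "spin": 0}, {"tx": 0.0163, "ty": 0.0024, "tz": -0.0082, "spin": 0}, {"tx": 0.0242, "ty": 0.0036, "tz": -0.0129, "spin": 0}, {"tx": 0.0317, "ty": 0.0048, "tz": -0.018, "spin": 0}, {"tx": 0.039, "ty": 0.0059, "tz": -0.0235, "spin": 0}, {"tx": 0.0462, "ty": 0.0069, "tz": -0.0293, "spin": 0}, {"tx": 0.0462, "ty": 0.0069, "tz": -0.0293, "spin": 0}, {"tx": 0.0462, "ty": 0.0069, "tz": -0.0293, "spin": 0}])

```text
t: 14.05
ee_pos: [612.0, 121.9, 261.3]
orientation: [2.053, 2.377, 0.001]
ft_force: [5.9, 3.2, -2.4]
width: 14.1
grasp_force: 30.0
```

```bash
python3 - <<'E'
from h import *
p=np.load('p.npy')
a=overlay('scene',ctrl.get_image('scene'),p,(215,190,305,290),5,.3,1.6,False)
cv2.imwrite('pics/c6.png',a)
E
```

```text
(no output)
```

View pics/c6.png

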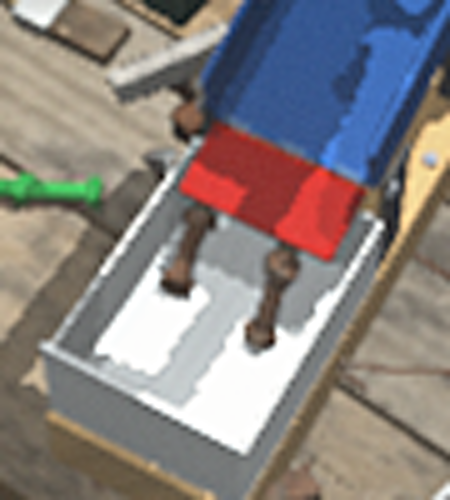

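At about 0.3 rad the bolts are clear of the gate, at crop (188,250) and (272,300). I lower the tray to level and let go.

Call:
apply_moves(targets=[{"tx": 0.007, "ty": 0.001, "tz": -0.0064, "spin": 0}, {"tx": 0.0132, "ty": 0.002, "tz": -0.0128, "spin": 0}, {"tx": 0.0195, "ty": 0.003, "tz": -0.02, "spin": 0}, {"tx": 0.0251, "ty": 0.0038, "tz": -0.0268, "spin": 0}, {"tx": 0.0305, "ty": 0.0046, "tz": -0.0335, "spin": 0}, {"tx": 0.0345, "ty": 0.0052, "tz": -0.0385, "spin": 0}, {"tx": 0.036, "ty": 0.0054, "tz": -0.041, "spin": 0}, {"tx": 0.036, "ty": 0.0054, "tz": -0.0415, "spin": 0}])

```text
t: 14.9
ee_pos: [647.3, 126.8, 219.0]
orientation: [-2.053, -2.377, 0.002]
ft_force: [-1.1, 1.1, -1.7]
width: 14.5
grasp_force: 30.0
```

Call:
apply_moves(targets=[{"tx": 0, "ty": 0, "tz": 0, "spin": 0}, {"tx": 0, "ty": 0, "tz": 0, "spin": 0}, {"tx": 0, "ty": 0, "tz": 0, "spin": 0}, {"tx": 0, "ty": 0, "tz": 0, "spin": 0}, {"tx": 0, "ty": 0, "tz": 0, "spin": 0}, {"tx": 0, "ty": 0, "tz": 0, "spin": 0}, {"tx": 0, "ty": 0, "tz": 0, "spin": 0}, {"tx": 0, "ty": 0, "tz": 0, "spin": 0}], gripper=-1)

```text
t: 15.7
ee_pos: [647.6, 126.9, 220.1]
orientation: [2.054, 2.377, 0.0]
ft_force: [0.2, -0.4, 0.1]
width: 75.2
grasp_force: 0.0
```

Call:
apply_moves(targets=[{"tx": 0, "ty": 0, "tz": 0.02, "spin": 0}, {"tx": 0, "ty": 0, "tz": 0.05, "spin": 0}, {"tx": 0, "ty": 0, "tz": 0.08, "spin": 0}, {"tx": 0, "ty": 0, "tz": 0.11, "spin": 0}, {"tx": 0, "ty": 0, "tz": 0.13, "spin": 0}, {"tx": 0, "ty": 0, "tz": 0.15, "spin": 0}, {"tx": -0.02, "ty": 0.03, "tz": 0.15, "spin": 0}, {"tx": -0.04, "ty": 0.06, "tz": 0.15, "spin": 0}])

```text
t: 16.5
ee_pos: [607.7, 187.0, 370.9]
orientation: [2.056, 2.375, 0.002]
ft_force: [-0.9, 0.2, 0.4]
width: 88.1
grasp_force: 0.0
```

Call:
apply_moves(targets=[{"tx": -0.03, "ty": 0.03, "tz": 0, "spin": 0}, {"tx": -0.06, "ty": 0.065, "tz": 0, "spin": 0}, {"tx": -0.09, "ty": 0.1, "tz": 0, "spin": 0}, {"tx": -0.12, "ty": 0.135, "tz": 0, "spin": 0}, {"tx": -0.15, "ty": 0.17, "tz": 0, "spin": 0}, {"tx": -0.18, "ty": 0.2, "tz": 0, "spin": 0}, {"tx": -0.18, "ty": 0.22, "tz": 0, "spin": 0}, {"tx": -0.18, "ty": 0.22, "tz": 0, "spin": 0}])

```text
t: 17.3
ee_pos: [427.1, 409.1, 370.1]
orientation: [2.05, 2.381, 0.001]
ft_force: [0.8, -0.2, 0.5]
width: 87.8
grasp_force: 0.0
```

```bash
python3 - <<'E'
from h import *
p=np.load('p.npy'); o=ctrl.get_obs(); print(o['t'],o['ee_pos'],o['ft_force'])
a=overlay('scene',ctrl.get_image('scene'),p,(215,140,325,290),3.6,0,1.6,False)
b=overlay('top',ctrl.get_image('top'),p,(235,140,320,265),4.4,0,1.6,False)
h=min(a.shape[0],b.shape[0]); cv2.imwrite('pics/c7.png',np.hstack([a[:h],b[:h]]))
E
```

```text
17.3 [427.13334319 409.08385555 370.13887187] [ 0.83485072 -0.18930198  0.45813999]
```

View pics/c7.png

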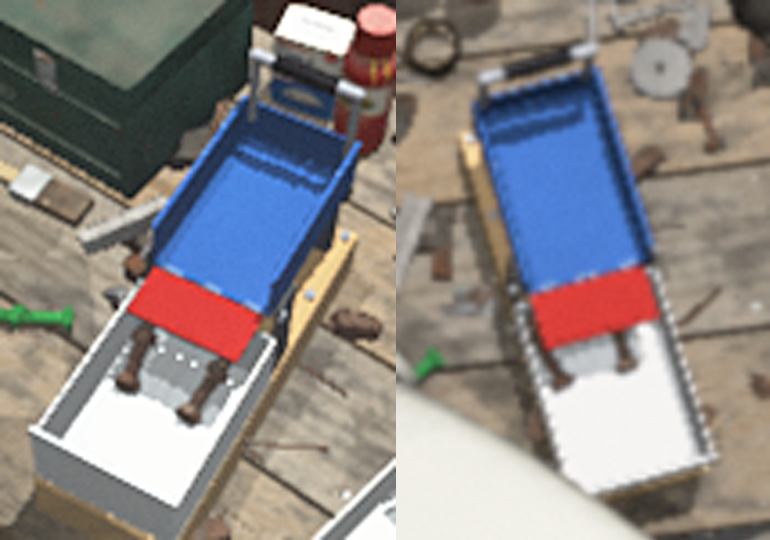

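```bash
python3 - <<'E'
from h import *
np.set_printoptions(precision=1,suppress=True)
p=np.load('p.npy'); c,s=np.cos(p[2]),np.sin(p[2])
S=lambda w:np.array([c*(w[0]-p[0])+s*(w[1]-p[1]),-s*(w[0]-p[0])+c*(w[1]-p[1]),w[2]])
sc=lambda u:(u[0]/3.6+215,u[1]/3.6+140); tp=lambda u:((u[0]-396)/4.4+235,u[1]/4.4+140)
for u,v,u2 in(((127,383),(563,380),(148,330)),((190,410),(625,365),(218,370))):
    w,e=tri(sc(u),tp(v)); print('head tri',S(w),e,'sc@66',S(atz('scene',sc(u),66)),'top@66',S(atz('top',tp(v),66)))
    for z in(66,80,100):print('  far vis. end, scene at z',z,S(atz('scene',sc(u2),z)))
print('gate edge underside shadow: scene ray past edge hits z=66 at',S(atz('scene',proj('scene',stw(p,[(-52,0,136)]))[0],66)))
for n in('scene','top'):
  for k in('rusty_bolt_1',):
    for r in ctrl.outline_of(k,n): print(n,r['box'],round(r['score'],2),r['pixels'].sum())
E
```

```text
head tri [-64.9  35.5  65.1] 1.4510091157584046 sc@66 [-64.8  34.8  66. ] top@66 [-65.6  36.1  66. ]
  far vis. end, scene at z 66 [-12.3  44.7  66. ]
  far vis. end, scene at z 80 [-20.2  40.1  80. ]
  far vis. end, scene at z 100 [-31.6  33.6 100. ]
head tri [-66.2 -20.   69. ] 6.4242357736646785 sc@66 [-62.2 -21.4  66. ] top@66 [-68.1 -18.   66. ]
  far vis. end, scene at z 66 [-18.6 -24.   66. ]
  far vis. end, scene at z 80 [-26.5 -27.5  80. ]
  far vis. end, scene at z 100 [-37.7 -32.5 100. ]
gate edge underside shadow: scene ray past edge hits z=66 at [-12.2  20.8  66. ]
scene [163.5, 157.8, 175.1, 169.9] 0.62 45
scene [261.2, 239.5, 278.2, 259.6] 0.56 101
scene [247.0, 225.9, 255.8, 254.3] 0.51 101
```

```bash
python3 - <<'E'
from h import *
p=np.load('p.npy'); rows=[]
for n,(x0,y0) in(('scene',(240,217)),('top',(258,198))):
    im=ctrl.get_image(n)[y0:y0+36,x0:x0+48,::-1]; k=8
    a=cv2.resize(im,None,fx=k,fy=k,interpolation=cv2.INTER_CUBIC); b=a.copy()
    for hx,hy,yaw in((-70,34.5,.2),(-70,-19,-.1)):
        for lean,col in((0,(0,255,0)),(.35,(0,0,255))):
            for off in(-10,10):
                L=np.array([0,68])*np.cos(lean)
                X=np.c_[hx+L*np.cos(yaw)-off*np.sin(yaw),hy+L*np.sin(yaw)+off*np.cos(yaw),66+np.array([0,68])*np.sin(lean)]
                q=(proj(n,stw(p,X))-[x0,y0]+.5)*k
                cv2.line(b,*[tuple(int(v) for v in r) for r in q],col,1)
    rows.append(np.hstack([a,b]))
cv2.imwrite('pics/c8.png',np.vstack(rows))
E
```

```text
(no output)
```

View pics/c8.png

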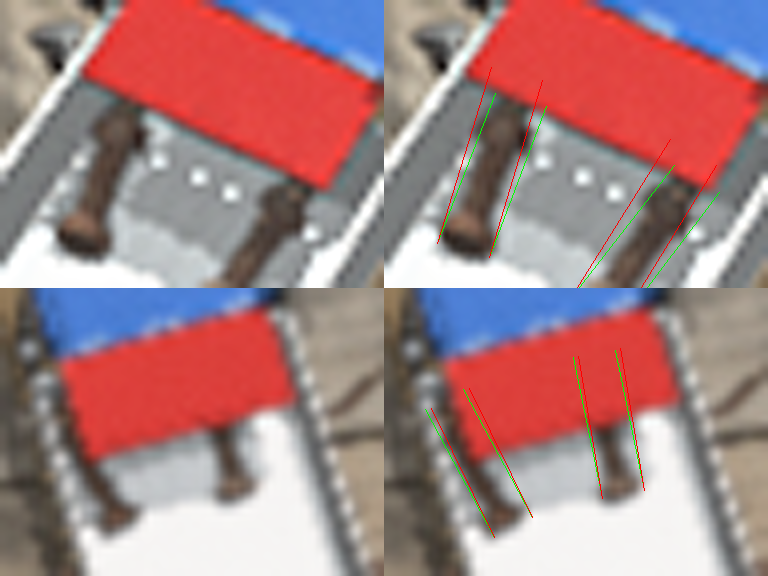

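The last crop matches the flat-lying model in both views: scene heads at (85,240) and (225,285), nuts at (118,120) and (285,200). Both bolts lie in the pan, the gate is down, the tray is level and the arm is clear.

```bash
python3 -c "
from workcell import ctrl
print(ctrl.close_job())"
```

```text
the job is handed in; nothing more can be done
None
```

I handed the job in: the red gate was swung fully down with the blue tray level, both rusty bolts slid over it into the pan, and the tray was lowered and let go. In the last images the bolts appear to lie flat, though the gate hides their far ends; the arm never worked near the yellow station, but I did not recheck it at the end.

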